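Line up the press hinge for its pin

ROBOT

A 6-joint arm with a two-finger parallel gripper is mounted at the origin on the work surface. World frame = base frame: x ahead of the robot, y to its left, z up, the work surface at z = 0. Lengths are in m, angles in rad, forces in N, time in s.
With the tool pointing down it reaches from about 0.25 to 0.85 m from the base axis. Payload 12.5 kg.
Tool frame: the origin (TCP) lies between the finger pads; the fingertips stand tip_extent ahead of it and the grasp point (between the pads) is the TCP (tip_extent is the distance from the TCP to the fingertips, in m); z points along the fingers, y is the line along which they close (so a half turn about z gives the same grasp; the last joint's range is limited). The gripper opens to 93 mm and grips with 3 to 60 N. Pads are 15 mm wide; open, the fingers measure 128 mm over their backs; the gripper's body (75 mm by 188 mm) begins 65 mm behind the grasp point.
Start: joints at [-1.293, 0.351, 1.652, -0, 1.139, -0.085], TCP at [0.195, -0.514, 0.238] pointing down, gripper open.
Joint ranges: [-2.75, 2.75], [-0.79, 2.1], [0.01, 2.65], [-1.57, 4.71], [0.07, 3.14], [-2.87, 2.87]. Speed limits (rad/s): [2.22, 2.22, 2.79, 3.14, 3.14, 3.14].

INTERFACE

Orientations are given as [roll, pitch, yaw] about the fixed x, y, z axes, in that order (R = Rz(yaw) Ry(pitch) Rx(roll)).
In Python, from rig import * gives the robot as it stands.
- The arm moves only by the tool apply_moves, never from a script. Its argument "series" is a list of rows, each a list of 3 entries, a list of its own where there are three numbers: the shift along the tool's x, y, z in m, then the turn, a rotation vector about the tool's x, y, z in rad, then the closure, from 0 (fully open) to 1 (shut). In form: [[[dx, dy, dz], [rx, ry, rz], hand], ...]. A call has 1 to 10 rows; each row is the pose to reach, as a shift and turn from the pose commanded when the call began, along the tool's axes at that moment; what a row does not reach only later rows make up. A row lasts 1/12 s, in which the tool goes at most 41.7 mm and 7.16 degrees, less where a joint would pass 70% of its speed; a pose out of reach is approached as far as the arm can. A call with a gripper value outside its range is refused whole. The fingers move at their own pace and stop on an object; "force" is the grip in N (left out, the last holds). Time passes only in rows, so rows that repeat a pose let the fingers close. It gives the time, the measured TCP pose, the force, the opening and the grip force at its end, in the units of the state.
- get_obs(): the state, without advancing time (a new reading comes with each control period).
- snapshot(name): name is "side" or "top"; returns a dict with "image" (420x560x3 uint8, red, green, blue), "depth" (420x560 float32, m along the optical axis (not along the pixel's ray), 0 where there is no reading), "fovy" (degrees; the focal length in pixels is half the picture's height over the tangent of half this angle, whatever the lens; pixels are square), "cx", "cy" (the principal point, pixels), "rvec" (rotation vector, rad) and "tvec" (3), from world to camera coordinates, as OpenCV has them. Camera axes: x right, y down, z forward; pixel columns grow to the right and rows downward; lengths in m; the calibration is good to about 2 mm. A picture is of the moment at which its call begins.
- job_done(): hands the job in; it is judged then, once.
The state is a dict: "clock": time; "q": joint angles; "qd": joint speeds; "tau": joint torques, N m; "position": TCP position; "orientation": TCP orientation; "force": force on the tool from outside, world axes, zero at the start; "wrist_torque": the same for the moment, N m; "opening": finger opening in m; "grasp_force": force on a finger pad.
Only numpy, scipy, OpenCV 4.12 (cv2) and the standard library are available. Lean on these libraries where they do the work, as an engineer would, in place of code of your own. Each camera call takes 0.05 s, during which the arm holds its last target. There are 200 camera calls.

TASK

Take the wooden setting block out of the hinge gap on the press bed and stand it in its own pocket of the storage rack, the one whose opening matches the block's size. Then pick up the loose hinge leaf by its wooden rail, bring its steel knuckle down between the two knuckles on the bed so that all three pin holes line up, and keep holding it there, still and in mid-air, without pressing it against the bed, so that a colleague can push the pin through. Finish while still holding the leaf, and leave the pin, the ink tin and the little printing block alone.

Things in the scene. Friction and masses are not known exactly. Their poses are not given: they have to be found in the camera images.
- bed_knuckles (a point): Middle of the hinge axis on the fixed press bed, 50 mm above the bench. The axis is this point's x. Two steel knuckle barrels (22 mm outer diameter, 12 mm bore, each 30 mm long) lie on the axis and leave a 45 mm gap, x = -22.5 to +22.5 mm. Their steel plates (4 mm, at axis height) run to +y onto the bed, a dark wooden slab 200 mm along x, 48 mm high, from y = 35 to 145 mm, which cannot move. Below the gap is only the bench; the -y side is open. z is up.
- bed: The fixed press bed with its two knuckles (see bed_knuckles); origin on the bench exactly below that point, same axes.
- block_centre (a point): Centre of the loose setting block of pale wood, 40 mm (x) by 24 mm (y) by 110 mm (z, upright), about 75 g. It starts standing on the bench in the gap between the bed's knuckles, its x roughly along the hinge axis; its top 49 mm stand above the knuckles.
- block: The setting block; origin in the middle of its underside, same axes as block_centre.
- mid_pocket (a point): Inner floor, at the centre, of the block's own pocket: a fixed open-topped wooden holder, opening 46 mm (x) by 30 mm (y), walls 6 mm thick and 34 mm high above this floor. The floor lies 16 mm above the bench. z is up. It stands in a row of three with the two others on a rack board, in any order.
- thin_pocket (a point): The same for the holder of a thinner block: opening 46 mm by 16 mm. Stays empty.
- thick_pocket (a point): The same for the holder of a thicker block: opening 46 mm by 46 mm. Stays empty.
- leaf_rail (a point): Centre of the pale wooden rail of the loose hinge leaf: 100 mm (x) by 24 mm (y) by 48 mm (z) high, to be gripped across its 24 mm. It starts lying on the bench, z up. A steel plate (40 mm along x, 4 mm thick, its top 11 mm below this centre) runs from the rail to +y and ends in the knuckle barrel. The whole leaf weighs about 0.24 kg (varies).
- leaf_knuckle (a point): Centre of the loose leaf's knuckle: a steel barrel 40 mm long, axis along x, 22 mm outer diameter, 12 mm bore. It lies 54 mm to +y and 13 mm below the rail's centre; 31 mm are free between rail and barrel, above the plate. Put this point on bed_knuckles with the two x axes parallel (same direction).
- leaf: The loose hinge leaf; origin in the middle of the rail's underside, same axes.
- pin: Bystander: loose steel hinge pin lying on the bench, 7 mm thick, 120 mm long along x, with a bent end.
- tin: Bystander: loose ink tin, 60 mm across, 70 mm high; origin under its centre.
- sort: Bystander: loose wooden printing block with a raised round ornament, 35 by 30 by 23 mm; origin under its centre.
Not all that is in view belongs to the job. Leave any green or purple look-alike of the block alone.

How it is judged:
On the way:
1. the setting block stands in its own pocket, let go (x of block_centre in the frame of mid_pocket between -0.006 and 0.006 m and y of block_centre in the frame of mid_pocket between -0.006 and 0.006 m and z of block_centre in the frame of mid_pocket between 0.05 and 0.06 m and angle between block_centre's own z axis and vertical below 0.12 rad and contact force between the fingers and block below 0.1 N and linear speed of block below 0.02 m/s), for 0.2 s.
At the end, for the whole second after the job is handed in: Block stands released in its own pocket, within 6 mm of centre, upright. Gripper holds the leaf (over 1 N) at rest, its knuckle between the bed's: within 2.5 mm in height and depth, 5 mm along the axis, axes parallel within 0.07 rad, pressing the bed under 4 N (x of block_centre in the frame of mid_pocket between -0.006 and 0.006 m and y of block_centre in the frame of mid_pocket between -0.006 and 0.006 m and z of block_centre in the frame of mid_pocket between 0.05 and 0.06 m and angle between block_centre's own z axis and vertical below 0.12 rad and contact force between the fingers and block below 0.1 N and x of leaf_knuckle in the frame of bed_knuckles between -0.005 and 0.005 m and y of leaf_knuckle in the frame of bed_knuckles between -0.0025 and 0.0025 m and z of leaf_knuckle in the frame of bed_knuckles between -0.0025 and 0.0025 m and angle between the x axis of leaf_knuckle and the x axis of bed_knuckles, either way round below 0.07 rad and contact force between the fingers and leaf above 1 N and contact force between leaf and bed below 4 N and linear speed of leaf below 0.02 m/s); the arm keeps its last pose, push and grip.
It fails at once if the hinge pin is disturbed (moved over 30 mm) (distance of pin from where it was at the start of the episode above 0.03 m).
It fails at once if the ink tin is disturbed (moved over 30 mm) (distance of tin from where it was at the start of the episode above 0.03 m).
It fails at once if the little printing block is disturbed (moved over 30 mm) (distance of sort from where it was at the start of the episode above 0.03 m).
It also fails if it takes over 72 s, if anything falls off the work surface, if the arm or the gripper's body presses on something with over 40 N, if the wrist force passes 120 N, or if a joint passes its speed limit or range.

## Working session

There is one attempt and no reset: what is moved stays moved. The work goes in short steps, Python scripts to look and compute and a tool call to move; the robot and the scene stay as the last step left them, time stands still between calls to the robot, and variables do not carry over. Pictures are saved under pics/ and viewed, at most 10 in all, crops included, and the job is handed in when it is done.

Besides the shell and the picture viewer there is one more tool, called after "Emit:" by a JSON object that holds its "api" and its "payload", one argument or row to a line. apply_moves: Moves the arm, as the interface text tells. Its arguments: {"type":"object","properties":{"series":{"type":"array","items":{"type":"array"}},"force":{"type":"number"}},"required":["series"]}

```bash
mkdir -p pics; ls
cat > h.py <<'E'
from rig import *
import numpy as np, cv2
def snap(n):
    s=snapshot(n); H=s["image"].shape[0]
    f=H/2/np.tan(np.radians(s["fovy"])/2)
    R=cv2.Rodrigues(np.array(s["rvec"],float))[0]; t=np.array(s["tvec"],float).ravel()
    v,u=np.mgrid[:420,:560]; d=s["depth"].astype(float)
    c=np.stack([(u-s["cx"])/f*d,(v-s["cy"])/f*d,d],-1)
    P=(c-t)@R; P[d==0]=np.nan
    return s["image"],P,R,t,f,s
E
python3 - <<'E'
from h import *
o=get_obs(); print(o)
for n in("side","top"):
    im,P,R,t,f,s=snap(n); np.savez(f"/tmp/{n}0.npz",im=im,P=P)
    print(n,"cam",-R.T@t,"dir",R[2], {k:v for k,v in s.items() if k not in("image","depth")})
    cv2.imwrite(f"pics/{n}0.png",cv2.resize(im[...,::-1],(800,600)))
E
```

```text
pics
{'clock': 0.0, 'q': array([-1.29259340e+00,  3.51215914e-01,  1.65243329e+00,  2.92108309e-05,
        1.13905515e+00, -8.46043678e-02]), 'qd': array([-0.00107279,  0.00017007,  0.00204801,  0.00010085, -0.00200589,
        0.0019999 ]), 'tau': array([-3.14635625e-03, -4.97334158e+01, -2.85256308e+01,  6.97347452e-02,
        2.56749219e-02, -1.01613919e-04]), 'position': array([ 0.19513634, -0.51388253,  0.23710904]), 'orientation': array([-3.14048717e+00, -1.20364120e-04,  3.62794988e-01]), 'force': array([-0.66808234,  1.20463414,  0.72778775]), 'wrist_torque': array([ 0.01430199, -0.00213871, -0.01511784]), 'grasp_force': 0.0, 'opening': 0.09303741027651291}
side cam [0.37608093 0.53087246 0.85306886] dir [ 0.16176879 -0.56841181 -0.80668388] {'fovy': 45.81479734173347, 'cx': 285.4356522234467, 'cy': 200.1256623359189, 'rvec': array([ 0.36294169, -2.87692196,  0.93762338]), 'tvec': array([0.51146353, 0.16191821, 0.92907291])}
top cam [ 0.48070117 -0.0367475   0.83631505] dir [ 0.11000426 -0.01236024 -0.99385426] {'fovy': 55.652902476176116, 'cx': 274.35087368707195, 'cy': 216.18260868209288, 'rvec': array([ 2.14376531, -2.19553279,  0.13188558]), 'tvec': array([-0.03314826,  0.57071013,  0.77784189])}
```

View pics/top0.png

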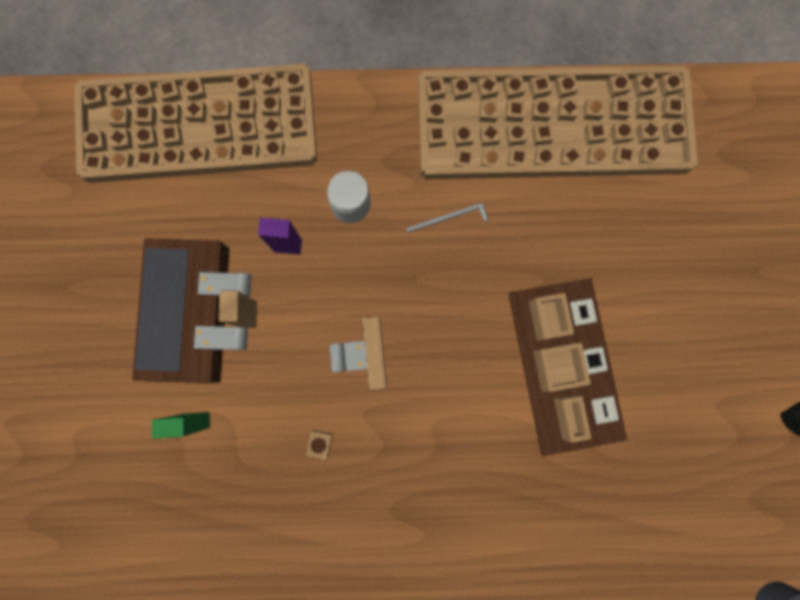

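View pics/side0.png

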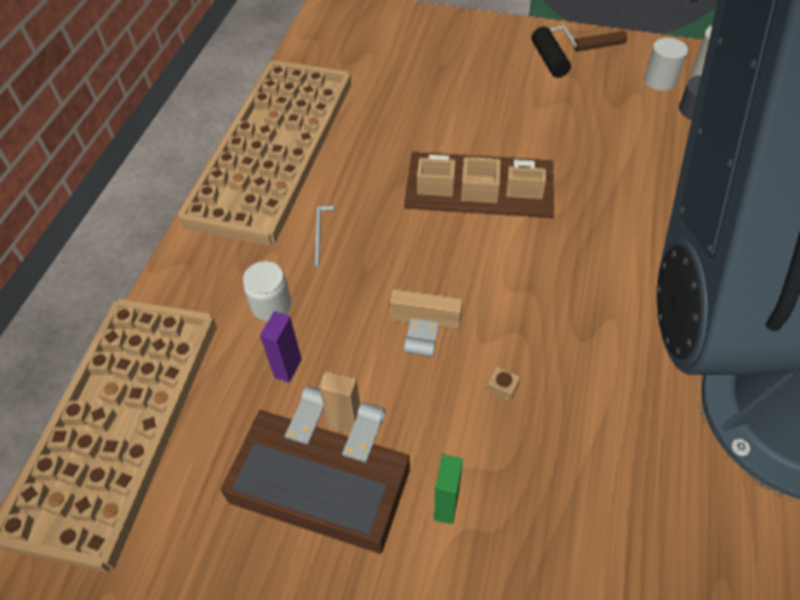

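The top view, with up = +x and right = −y, shows:
- The block at (232,305), in the gap between knuckles at (225,283) and (222,338).
- The leaf rail at (374,353), with its knuckle at (337,357).
- The rack pockets at (550,315), (563,367) and (573,420). By size these look like mid, thick and thin.

The side view agrees, so next I'll measure with the depth data.

```bash
cat > m.py <<'E'
from h import *
def rect(P,xr,yr,zr):
    m=(P[...,0]>xr[0])&(P[...,0]<xr[1])&(P[...,1]>yr[0])&(P[...,1]<yr[1])&(P[...,2]>zr[0])&(P[...,2]<zr[1])
    q=P[m]; 
    if len(q)<8: return len(q)
    (c,wh,a)=cv2.minAreaRect((q[:,:2]*1000).astype(np.float32)); 
    return len(q),np.round(c,1),np.round(wh,1),round(a,1),"z",np.round(np.percentile(q[:,2],[5,50,95])*1000,1),"mean",np.round(q.mean(0)*1000,1)
E
python3 - <<'E'
from m import *
for n in("top","side"):
    d=np.load(f"/tmp/{n}0.npz");P=d["P"]
    def at(u,v): 
        return np.round(P[int(v*.7),int(u*.7)]*1000,0)
    if n=="top":
        for k,p in dict(block=(228,305),k1=(240,283),k2=(237,338),rail=(374,353),lk=(337,357),p1=(550,317),p2=(563,367),p3=(573,420),bench=(400,500),tin=(348,190),sort=(318,445),green=(165,428),purple=(275,228)).items(): print(k,at(*p))
        m=P[...,2]; b=m[(abs(m)<.02)]; print("bench z",np.nanmedian(b),np.nanstd(b))
    else:
        for k,p in dict(block=(340,382),rail=(425,300),bench=(480,560)).items(): print(k,at(*p))
E
```

```text
block [572. 166. 110.]
k1 [607. 162.  61.]
k2 [533. 167.  61.]
rail [507. -19.  50.]
lk [505.  35.  20.]
p1 [ 556. -277.   15.]
p2 [ 483. -291.   16.]
p3 [ 406. -300.   18.]
bench [298. -52.  -0.]
tin [733.  12.  71.]
sort [382.  63.  22.]
green [419. 242. 111.]
purple [672. 105. 111.]
bench z 0.0014730088991401992 0.0033021636156126094
block [569. 162. 109.]
rail [510. -20.  46.]
bench [366. 291.   2.]
```

Run:
```python
from m import *
for n in("top","side"):
    P=np.load(f"/tmp/{n}0.npz")["P"]
    print(n)
    print("block",rect(P,(.53,.61),(.13,.20),(.1,.12)))
    print("railtop",rect(P,(.43,.59),(-.06,.02),(.04,.055)))
    print("leafbarrel",rect(P,(.46,.56),(.015,.07),(.013,.03)))
    print("k1top",rect(P,(.58,.65),(.12,.185),(.055,.066)))
    print("k2top",rect(P,(.50,.555),(.12,.185),(.055,.066)))
    print("k1all",rect(P,(.58,.65),(.12,.19),(.04,.066)))
    print("k2all",rect(P,(.50,.555),(.12,.19),(.04,.066)))
    print("bed",rect(P,(.43,.7),(.19,.34),(.042,.0495)))
    m=(P[...,0]>.33)&(P[...,0]<.65)&(P[...,1]>-.37)&(P[...,1]<-.22)&(P[...,2]>.044)&(P[...,2]<.056)
    k,l=cv2.connectedComponents(m.astype(np.uint8))
    for i in range(1,k):
        q=P[l==i]
        if len(q)>15:
            c,w,a=cv2.minAreaRect((q[:,:2]*1000).astype(np.float32)); print("rim",len(q),np.round(c,1),np.round(w,1),round(a,1),np.median(q[:,2]))
```

```text
top
block (314, array([569.3, 163.6]), array([25.1, 39.2]), 88.1, 'z', array([105.5, 111. , 113.4]), 'mean', array([569. , 162.5, 110.7]))
railtop (616, array([507.2, -20.4]), array([99.8, 24.1]), 4.4, 'z', array([47. , 49.2, 51.3]), 'mean', array([506.8, -20.5,  49.1]))
leafbarrel (251, array([503.3,  29.1]), array([39.6, 29. ]), 5.2, 'z', array([13.7, 20.1, 24. ]), 'mean', array([503.4,  29.6,  19.3]))
k1top (152, array([601.1, 167.8]), array([34.6, 38.5]), 87.9, 'z', array([55.5, 60.3, 63.8]), 'mean', array([606.2, 159.5,  60. ]))
k2top (182, array([536. , 168.7]), array([31.2, 37.6]), 87.6, 'z', array([55.4, 60.4, 64. ]), 'mean', array([531.9, 164.8,  60. ]))
k1all (281, array([601.2, 170.2]), array([40.6, 39.4]), 86.3, 'z', array([51.4, 56. , 63.2]), 'mean', array([606.9, 166.9,  56.7]))
k2all (309, array([536.2, 170.9]), array([37.8, 38. ]), 88.7, 'z', array([50.4, 56.8, 63.2]), 'mean', array([533.4, 170. ,  56.7]))
bed (1763, array([574.3, 250.3]), array([114.7, 200.4]), 86.6, 'z', array([46.3, 48.6, 49.4]), 'mean', array([570. , 241.3,  48.3]))
rim 324 [ 552.5 -272. ] [58.  4
[... 696 characters left out ...]
186, array([534.9, 167.7]), array([24.2, 36.6]), 82.1, 'z', array([55.5, 59. , 61.9]), 'mean', array([533.9, 167.7,  58.9]))
k1all (344, array([601.1, 171.4]), array([37.9, 42.7]), 86.3, 'z', array([49.2, 53. , 61.1]), 'mean', array([606. , 173.4,  54.3]))
k2all (383, array([535.5, 173.1]), array([35.9, 37.4]), 83.6, 'z', array([45.9, 54.5, 61.2]), 'mean', array([534.1, 173.2,  54.6]))
bed (5553, array([574.4, 248.6]), array([121. , 200.3]), 86.7, 'z', array([45.1, 47.7, 49.3]), 'mean', array([571.2, 256.9,  47.5]))
rim 230 [ 553. -271.] [58.  46.3] 9.1 0.048697647891491794
rim 249 [ 482.  -281.7] [57.  62.7] 10.3 0.04883348300921535
rim 209 [ 410.5 -291.8] [56.9 34.2] 9.7 0.0485289548062683
```

```bash
cat > go.py <<'E'
from h import *
from scipy.spatial.transform import Rotation as Ro
def go(x,y,z,yawdeg):
    """tool-frame shift [mm] and rotvec from measured pose to a tool-down target"""
    o=get_obs(); R0=Ro.from_euler("xyz",o["orientation"]); R1=Ro.from_euler("xyz",[np.pi,0,np.radians(yawdeg)])
    print("shift mm",np.round(R0.inv().apply(np.array([x,y,z])-1000*o["position"]),1),"rot",np.round((R0.inv()*R1).as_rotvec(),4),"clock",o["clock"])
E
cat > knuck.py <<'E'
from h import *
from scipy.optimize import least_squares
def barrel(P,c,yaw,xs,zmin,ylim=(-11,6),zmax=13):
    """fit circle r=11 in bed-like frame at c (mm); xs list of x intervals; returns y,z offset"""
    a=np.radians(yaw); q=P.reshape(-1,3)*1000-np.array(c); q=q[~np.isnan(q[:,0])]
    X=q[:,0]*np.cos(a)+q[:,1]*np.sin(a); Y=-q[:,0]*np.sin(a)+q[:,1]*np.cos(a); Z=q[:,2]
    out=[]
    for lo,hi in xs:
        m=(X>lo)&(X<hi)&(Y>ylim[0])&(Y<ylim[1])&(Z>zmin)&(Z<zmax)
        r=least_squares(lambda p:np.hypot(Y[m]-p[0],Z[m]-p[1])-11,[0,0],loss="soft_l1",f_scale=1)
        out.append((m.sum(),np.round(r.x,2),round(float(np.sqrt(np.mean(r.fun**2))),2)))
    return out
E
python3 - <<'E'
import rig; print([k for k in dir(rig) if k[0]!='_'], getattr(rig,"tip_extent",None))
from go import *; from knuck import *
go(569.8,164.2,200,-2)
for n in("top","side"):
    P=np.load(f"/tmp/{n}0.npz")["P"]
    print(n,barrel(P,(569,160,50),-3.4,[(-50,-25),(25,50)],2))
E
```

```text
['IKError', 'get_obs', 'job_done', 'snapshot', 'tip_extent'] 0.019
shift mm [ 590.9 -501.    37.7] rot [-1.000e-03  1.000e-04  3.977e-01] clock 0.1
top [(np.int64(94), array([3.14, 0.93]), 1.14), (np.int64(88), array([2.8 , 0.94]), 0.96)]
side [(np.int64(69), array([ 3.61, -0.92]), 1.09), (np.int64(51), array([ 3.92, -0.77]), 1.17)]
```

Emit:
{"api": "apply_moves", "payload": {
  "series": [
    [[0.591, -0.501, 0.038], [0, 0, 0.398], 0],
    [[0.591, -0.501, 0.038], [0, 0, 0.398], 0],
    [[0.591, -0.501, 0.038], [0, 0, 0.398], 0],
    [[0.591, -0.501, 0.038], [0, 0, 0.398], 0],
    [[0.591, -0.501, 0.038], [0, 0, 0.398], 0],
    [[0.591, -0.501, 0.038], [0, 0, 0.398], 0],
    [[0.591, -0.501, 0.038], [0, 0, 0.398], 0],
    [[0.591, -0.501, 0.038], [0, 0, 0.398], 0],
    [[0.591, -0.501, 0.038], [0, 0, 0.398], 0],
    [[0.591, -0.501, 0.038], [0, 0, 0.398], 0]
  ],
  "force": 25
}}

```text
clock: 0.93
position: [0.3955, -0.1507, 0.2173]
orientation: [3.142, -0.0, -0.035]
force: [-0.1, -0.9, 0.3]
opening: 0.0932
grasp_force: 0.0
```

```bash
python3 -c "
from go import *
go(569.8,164.2,180,-2)"
```

```text
shift mm [ 163.1 -320.9   37.4] rot [ 0.     -0.0001 -0.0005] clock 0.9333
```

Emit:
{"api": "apply_moves", "payload": {
  "series": [
    [[0.163, -0.321, 0.037], [0, 0, 0], 0],
    [[0.163, -0.321, 0.037], [0, 0, 0], 0],
    [[0.163, -0.321, 0.037], [0, 0, 0], 0],
    [[0.163, -0.321, 0.037], [0, 0, 0], 0],
    [[0.163, -0.321, 0.037], [0, 0, 0], 0],
    [[0.163, -0.321, 0.037], [0, 0, 0], 0],
    [[0.163, -0.321, 0.037], [0, 0, 0], 0],
    [[0.163, -0.321, 0.037], [0, 0, 0], 0],
    [[0.163, -0.321, 0.037], [0, 0, 0], 0],
    [[0.163, -0.321, 0.037], [0, 0, 0], 0]
  ]
}}

```text
clock: 1.77
position: [0.5704, 0.1665, 0.1792]
orientation: [-3.141, 0.0, -0.032]
force: [-0.1, 0.3, 0.5]
opening: 0.093
grasp_force: 0.0
```

```bash
python3 -c "
from go import *
go(569.8,164.2,87,-2)"
```

```text
shift mm [-0.5  2.3 92.2] rot [-0.0006  0.0003  0.003 ] clock 1.7667
```

Descend, then close and hold.

Emit:
{"api": "apply_moves", "payload": {
  "series": [
    [[0, 0.002, 0.03], [0, 0, 0], 0],
    [[0, 0.002, 0.06], [0, 0, 0], 0],
    [[0, 0.002, 0.085], [0, 0, 0], 0],
    [[0, 0.002, 0.092], [0, 0, 0], 0],
    [[0, 0.002, 0.092], [0, 0, 0], 0],
    [[0, 0.002, 0.092], [0, 0, 0], 0.3],
    [[0, 0.002, 0.092], [0, 0, 0], 0.6],
    [[0, 0.002, 0.092], [0, 0, 0], 1],
    [[0, 0.002, 0.092], [0, 0, 0], 1],
    [[0, 0.002, 0.092], [0, 0, 0], 1]
  ]
}}

```text
clock: 2.6
position: [0.5695, 0.1604, 0.0892]
orientation: [-3.141, -0.001, -0.035]
force: [-0.4, 0.4, -0.5]
opening: 0.0647
grasp_force: 0.0
```

Emit:
{"api": "apply_moves", "payload": {
  "series": [
    [[0, 0, 0], [0, 0, 0], 1],
    [[0, 0, 0], [0, 0, 0], 1],
    [[0, 0, 0], [0, 0, 0], 1],
    [[0, 0, 0], [0, 0, 0], 1]
  ]
}}

```text
clock: 2.93
position: [0.5692, 0.1604, 0.0884]
orientation: [-3.142, 0.0, -0.035]
force: [-0.0, -0.8, -0.2]
opening: 0.0377
grasp_force: 0.0
```

Emit:
{"api": "apply_moves", "payload": {
  "series": [
    [[0, -0.004, 0.001], [0, 0, 0], 0.6],
    [[0, -0.004, 0.001], [0, 0, 0], 0.6],
    [[0, -0.004, 0.001], [0, 0, 0], 1],
    [[0, -0.004, 0.001], [0, 0, 0], 1],
    [[0, -0.004, 0.001], [0, 0, 0], 1],
    [[0, -0.004, 0.001], [0, 0, 0], 1],
    [[0, -0.004, 0.001], [0, 0, 0], 1],
    [[0, -0.004, 0.001], [0, 0, 0], 1]
  ]
}}

```text
clock: 3.6
position: [0.5693, 0.1643, 0.0873]
orientation: [3.142, 0.0, -0.035]
force: [-0.2, -0.7, -0.3]
opening: 0.0241
grasp_force: 25.0
```

Emit:
{"api": "apply_moves", "payload": {
  "series": [
    [[0, 0, -0.02], [0, 0, 0], 1],
    [[0, 0, -0.05], [0, 0, 0], 1],
    [[0, 0, -0.09], [0, 0, 0], 1],
    [[0, 0.03, -0.1], [0, 0, 0], 1],
    [[0, 0.07, -0.1], [0, 0, 0], 1],
    [[0, 0.11, -0.1], [0, 0, 0], 1],
    [[0, 0.15, -0.1], [0, 0, 0], 1],
    [[0, 0.18, -0.1], [0, 0, 0], 1],
    [[0, 0.21, -0.1], [0, 0, 0], 1],
    [[0, 0.21, -0.1], [0, 0, 0], 1]
  ]
}}

```text
clock: 4.43
position: [0.5617, -0.0499, 0.1875]
orientation: [3.141, -0.0, -0.039]
force: [0.0, 0.1, -0.8]
opening: 0.0239
grasp_force: 25.0
```

```bash
python3 -c "
from go import *
go(552.6,-271.7,187,8.8)
print(get_obs()['opening'])"
```

```text
shift mm [ -0.5 222.    0.7] rot [ 1.000e-03 -1.000e-04 -1.924e-01] clock 4.4333
0.02386321334776208
```

Emit:
{"api": "apply_moves", "payload": {
  "series": [
    [[0, 0.04, 0], [0, 0, -0.03], 1],
    [[0, 0.08, 0], [0, 0, -0.08], 1],
    [[0, 0.12, 0], [0, 0, -0.13], 1],
    [[0, 0.16, 0], [0, 0, -0.189], 1],
    [[0, 0.19, 0], [0, 0, -0.189], 1],
    [[0, 0.21, 0], [0, 0, -0.189], 1],
    [[0, 0.22, 0], [0, 0, -0.189], 1],
    [[0, 0.221, 0], [0, 0, -0.189], 1],
    [[0, 0.221, 0], [0, 0, -0.189], 1],
    [[0, 0.221, 0], [0, 0, -0.189], 1]
  ]
}}

```text
clock: 5.27
position: [0.5543, -0.265, 0.1874]
orientation: [-3.141, 0.0, 0.155]
force: [-0.4, 0.2, -0.6]
opening: 0.0238
grasp_force: 25.0
```

Run:
```python
from go import *
from m import rect
go(552.6,-271.7,187,8.8)
for n in("top","side"):
    im,P,*_=snap(n); cv2.imwrite(f"pics/{n}1.png",im[150:400,250:530,::-1] if n=="top" else im[40:300,220:420,::-1])
    # side faces / lower part of the block visible below the fingers
    for zr in((.08,.11),(.11,.14),(.14,.165)): print(n,zr,rect(P,(.5,.61),(-.32,-.22),zr))
go(552.6,-271.7,187,8.8)
```

```text
shift mm [-2.7  6.4  0.4] rot [-0.0004  0.0002  0.0012] clock 5.2667
top (0.08, 0.11) 0
top (0.11, 0.14) (8, array([ 551.7, -255.6]), array([40.7,  8.4]), 26.6, 'z', array([120.9, 136.3, 139.5]), 'mean', array([ 557.2, -254.6,  133.9]))
top (0.14, 0.165) (27, array([ 557.4, -252.1]), array([30.9,  1.5]), 8.5, 'z', array([141.1, 151.4, 163.2]), 'mean', array([ 564.6, -250.9,  152.3]))
side (0.08, 0.11) (60, array([ 549.2, -255.5]), array([46.5, 21.7]), 38.0, 'z', array([100.7, 104.8, 109.1]), 'mean', array([ 553.4, -252.4,  105. ]))
side (0.11, 0.14) (215, array([ 550.5, -254.3]), array([45. , 21.7]), 31.5, 'z', array([111.5, 125.4, 138.9]), 'mean', array([ 553.2, -252.5,  125. ]))
side (0.14, 0.165) (171, array([ 553. , -251.9]), array([40.1, 10.5]), 14.5, 'z', array([141.6, 152.1, 162.2]), 'mean', array([ 553.6, -252.4,  151.9]))
shift mm [-2.8  6.4  0.5] rot [-0.0002  0.      0.0017] clock 5.3667
```

Emit:
{"api": "apply_moves", "payload": {
  "series": [
    [[-0.003, 0.0065, 0], [0, 0, 0], 1],
    [[-0.003, 0.0065, 0], [0, 0, 0], 1],
    [[-0.003, 0.0065, 0.02], [0, 0, 0], 1],
    [[-0.003, 0.0065, 0.035], [0, 0, 0], 1],
    [[-0.003, 0.0065, 0.04], [0, 0, 0], 1],
    [[-0.003, 0.0065, 0.042], [0, 0, 0], 1],
    [[-0.003, 0.0065, 0.042], [0, 0, 0], 1],
    [[-0.003, 0.0065, 0.042], [0, 0, 0], 1]
  ]
}}

```text
clock: 6.03
position: [0.5526, -0.2735, 0.1462]
orientation: [3.141, -0.001, 0.154]
force: [-0.1, -0.7, -0.5]
opening: 0.024
grasp_force: 25.0
```

Run:
```python
from go import *
go(552.7,-271.6,105,8.8)
im,P,*_=snap("side"); cv2.imwrite("pics/side2.png",cv2.resize(im[60:260,230:430,::-1],(600,600)))
```

```text
shift mm [ 0.4 -1.8 41.2] rot [ 0.0007 -0.0009  0.0002] clock 6.0333
```

View pics/side2.png

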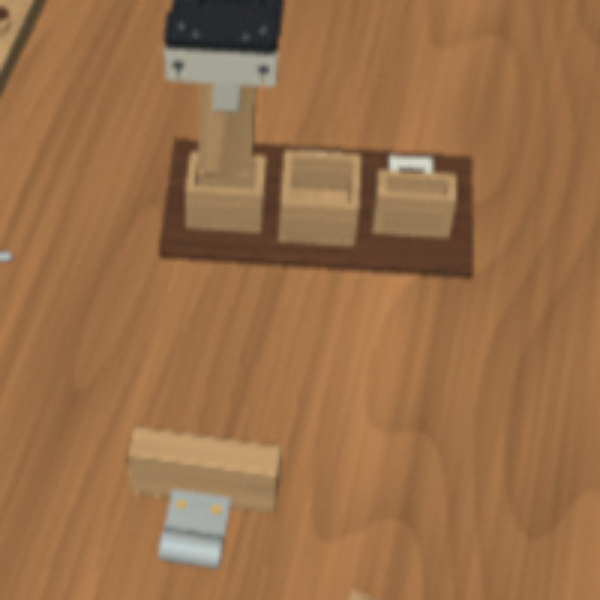

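The view shows the block (225,130) hanging just above the left, mid pocket (225,190), centred along x. I'll correct y by about 1.5 mm and lower it.

Emit:
{"api": "apply_moves", "payload": {
  "series": [
    [[0, -0.0015, 0], [0, 0, 0], 1],
    [[0, -0.0015, 0], [0, 0, 0], 1],
    [[0, -0.0015, 0.01], [0, 0, 0], 1],
    [[0, -0.0015, 0.02], [0, 0, 0], 1],
    [[0, -0.0015, 0.03], [0, 0, 0], 1],
    [[0, -0.0015, 0.036], [0, 0, 0], 1],
    [[0, -0.0015, 0.039], [0, 0, 0], 1],
    [[0, -0.0015, 0.041], [0, 0, 0], 1],
    [[0, -0.0015, 0.041], [0, 0, 0], 1],
    [[0, -0.0015, 0.041], [0, 0, 0], 1]
  ]
}}

```text
clock: 6.92
position: [0.5521, -0.2718, 0.1046]
orientation: [3.141, -0.0, 0.154]
force: [-0.5, 0.3, -1.0]
opening: 0.0236
grasp_force: 25.0
```

Emit:
{"api": "apply_moves", "payload": {
  "series": [
    [[0, 0, 0.001], [0, 0, 0], 1],
    [[0, 0, 0.001], [0, 0, 0], 1],
    [[0, 0, 0.001], [0, 0, 0], 0.6],
    [[0, 0, 0.001], [0, 0, 0], 0.5],
    [[0, 0, 0.001], [0, 0, 0], 0.5],
    [[0, 0, 0.001], [0, 0, 0], 0.5],
    [[0, 0, -0.03], [0, 0, 0], 0.5],
    [[0, 0, -0.06], [0, 0, 0], 0.5],
    [[0, 0, -0.09], [0, 0, 0], 0.5],
    [[0, 0, -0.09], [0, 0, 0], 0.5]
  ]
}}

```text
clock: 7.75
position: [0.554, -0.2729, 0.2005]
orientation: [3.136, -0.007, 0.154]
force: [0.7, -0.7, 0.5]
opening: 0.0462
grasp_force: 0.0
```

Run:
```python
from go import *
go(507.2,-20,185,4.4)
```

```text
shift mm [  -7.6 -257.2   14. ] rot [ 0.0053 -0.007   0.0771] clock 7.75
```

Emit:
{"api": "apply_moves", "payload": {
  "series": [
    [[0, -0.04, 0], [0, 0, 0.02], 0.58],
    [[-0.001, -0.08, 0], [0, 0, 0.04], 0.58],
    [[-0.002, -0.12, 0], [0, 0, 0.06], 0.58],
    [[-0.004, -0.16, 0], [0, 0, 0.077], 0.58],
    [[-0.006, -0.2, 0], [0, 0, 0.077], 0.58],
    [[-0.008, -0.23, 0], [0, 0, 0.077], 0.58],
    [[-0.008, -0.25, 0.01], [0, 0, 0.077], 0.58],
    [[-0.008, -0.257, 0.01], [0, 0, 0.077], 0.58],
    [[-0.008, -0.257, 0.01], [0, 0, 0.077], 0.58],
    [[-0.008, -0.257, 0.01], [0, 0, 0.077], 0.58]
  ]
}}

```text
clock: 8.58
position: [0.505, -0.0195, 0.1846]
orientation: [3.141, -0.0, 0.077]
force: [0.6, 0.1, -1.2]
opening: 0.0391
grasp_force: 0.0
```

Run:
```python
from m import *; from go import *; from knuck import *
go(507.2,-20,185,4.4)
for n in("top","side"):
    im,P,*_=snap(n); np.savez(f"/tmp/{n}3.npz",P=P)
    print(n,"block",rect(P,(.5,.61),(-.32,-.22),(.115,.14)))
    print("faces",rect(P,(.5,.61),(-.32,-.22),(.06,.11)))
    print("rim",rect(P,(.51,.6),(-.32,-.22),(.044,.055)))
    print("bed",barrel(P,(569,163.3,50),-3.4,[(-50,-25),(25,50)],2), rect(P,(.43,.7),(.22,.34),(.035,.053)))
    print("k1 end/k2 end",rect(P,(.56,.65),(.14,.175),(.045,.066)),rect(P,(.48,.56),(.14,.175),(.045,.066)))
```

```text
shift mm [ 2.1  0.6 -0.4] rot [ 0.0003 -0.0003  0.0004] clock 8.5833
top block (335, array([ 552.7, -271.1]), array([40. , 25.1]), 9.3, 'z', array([118.8, 126.8, 129.1]), 'mean', array([ 552.4, -269.4,  126.2]))
faces (175, array([ 548.2, -262.1]), array([43. , 15.9]), 31.0, 'z', array([ 62.8,  86.8, 107.9]), 'mean', array([ 550. , -260. ,   85.7]))
rim (275, array([ 543. , -274.8]), array([80.4, 47.3]), 14.9, 'z', array([46.1, 51. , 53.2]), 'mean', array([ 546.3, -266.7,   50.6]))
bed [(np.int64(108), array([-0.57,  0.81]), 1.19), (np.int64(105), array([0.03, 1.22]), 0.98)] (4138, array([553.5, 262.3]), array([ 92.2, 243. ]), 86.9, 'z', array([47.7, 50.3, 52.5]), 'mean', array([570.8, 263.1,  50.2]))
k1 end/k2 end (196, array([605.8, 162.1]), array([24.7, 29.3]), 87.4, 'z', array([52.1, 59.6, 63.2]), 'mean', array([605.3, 160.4,  58.6])) (170, array([531.5, 164.1]), array([20.5, 29.5]), 85.8, 'z', array([53.5, 60.1, 63.4]), 'mean', array([531.3, 163.1,  59.6]))
side block 0
faces 0
rim 2
bed [(np.int64(98), array([ 0.47, -1.07]), 1.31), (np.int64(100), array([-0.35, -1.  ]), 1.24)] (6331, array([575. , 262.7]), array([ 93.9, 201.1]), 87.2, 'z', array([44.7, 48.3, 50.9]), 'mean', array([569.6, 267.3,  48. ]))
k1 end/k2 end (225, array([606.7, 163.4]), array([31.4, 23.1]), 0.2, 'z', array([48.1, 57.4, 60.9]), 'mean', array([605.7, 164.7,  56.2])) (182, array([531.7, 165.3]), array([20.3, 30.3]), 87.9, 'z', array([52.1, 58.2, 61.4]), 'mean', array([531.2, 167.2,  57.6]))
```

Emit:
{"api": "apply_moves", "payload": {
  "series": [
    [[0.002, 0.0005, 0.03], [0, 0, 0], 0.58],
    [[0.002, 0.0005, 0.07], [0, 0, 0], 0.58],
    [[0.002, 0.0005, 0.1], [0, 0, 0], 0.58],
    [[0.002, 0.0005, 0.125], [0, 0, 0], 0.58],
    [[0.002, 0.0005, 0.14], [0, 0, 0], 0.58],
    [[0.002, 0.0005, 0.147], [0, 0, 0], 0.58],
    [[0.002, 0.0005, 0.147], [0, 0, 0], 0.58],
    [[0.002, 0.0005, 0.147], [0, 0, 0], 0.58],
    [[0.002, 0.0005, 0.147], [0, 0, 0], 0.58]
  ]
}}

```text
clock: 9.43
position: [0.5075, -0.0198, 0.0385]
orientation: [3.141, -0.002, 0.076]
force: [0.5, 0.4, -0.4]
opening: 0.0391
grasp_force: 0.0
```

Emit:
{"api": "apply_moves", "payload": {
  "series": [
    [[0, 0, 0.001], [0, 0, 0], 0.58],
    [[0, 0, 0.001], [0, 0, 0], 0.8],
    [[0, 0, 0.001], [0, 0, 0], 1],
    [[0, 0, 0.001], [0, 0, 0], 1],
    [[0, 0, 0.001], [0, 0, 0], 1],
    [[0, 0, 0.001], [0, 0, 0], 1],
    [[0, 0, 0.001], [0, 0, 0], 1],
    [[0, 0, 0.001], [0, 0, 0], 1]
  ],
  "force": 40
}}

```text
clock: 10.1
position: [0.5069, -0.0194, 0.0368]
orientation: [3.141, -0.001, 0.077]
force: [-0.8, -1.6, 6.5]
opening: 0.0236
grasp_force: 40.0
```

Run:
```python
from go import *
o=get_obs(); print(o["position"],o["opening"],o["grasp_force"],o["force"])
go(507.2,-20,185,-3.35)
```

```text
[ 0.50694855 -0.0194439   0.03676065] 0.023598911363951775 39.97951090335846 [-0.76011456 -1.62610824  6.4636397 ]
shift mm [   0.3    0.6 -148.2] rot [ 0.0002 -0.0006  0.1353] clock 10.1
```

Emit:
{"api": "apply_moves", "payload": {
  "series": [
    [[0, 0, -0.02], [0, 0, 0], 1],
    [[0, 0, -0.05], [0, 0, 0], 1],
    [[0, 0, -0.08], [0, 0, 0.05], 1],
    [[0, 0, -0.1], [0, 0, 0.1], 1],
    [[0, 0, -0.1], [0, 0, 0.135], 1],
    [[0, 0, -0.1], [0, 0, 0.135], 1],
    [[0, 0, -0.1], [0, 0, 0.135], 1]
  ]
}}

```text
clock: 10.68
position: [0.5062, -0.0193, 0.1359]
orientation: [-3.141, 0.001, -0.057]
force: [0.7, 0.8, -2.4]
opening: 0.0238
grasp_force: 40.0
```

Run:
```python
from go import *
o=get_obs(); print(o["opening"],o["grasp_force"],o["force"])
go(565.8,109.4,135,-3.35)
```

```text
0.02379551037239955 39.970874190330505 [ 0.68653656  0.8415615  -2.4325276 ]
shift mm [  52.2 -131.8    0.9] rot [-0.0001  0.001   0.0015] clock 10.6833
```

Emit:
{"api": "apply_moves", "payload": {
  "series": [
    [[0.015, -0.035, 0], [0, 0, 0], 1],
    [[0.03, -0.07, 0], [0, 0, 0], 1],
    [[0.042, -0.1, 0], [0, 0, 0], 1],
    [[0.049, -0.12, 0], [0, 0, 0], 1],
    [[0.052, -0.13, 0], [0, 0, 0], 1],
    [[0.052, -0.131, 0], [0, 0, 0], 1],
    [[0.052, -0.131, 0], [0, 0, 0], 1],
    [[0.052, -0.131, 0], [0, 0, 0], 1]
  ]
}}

```text
clock: 11.35
position: [0.5656, 0.1073, 0.1359]
orientation: [3.141, 0.001, -0.059]
force: [-0.3, -0.1, -2.3]
opening: 0.0238
grasp_force: 40.0
```

Run:
```python
from m import *; from go import *; from knuck import *
go(565.8,109.4,135,-3.35)
for n in("top","side"):
    im,P,*_=snap(n); np.savez(f"/tmp/{n}4.npz",P=P)
    cv2.imwrite(f"pics/{n}4.png",cv2.resize(im[150:300,80:230,::-1] if n=="top" else im[200:350,150:350,::-1],(600,600) if n=="top" else (800,600)))
    print(n,"bed",barrel(P,(569,163.3,50),-3.4,[(-50,-25),(25,50)],2))
    print("leaf",barrel(P,(569,163.3,110),-3.4,[(-19,-5),(5,19)],-8,(-12,12),14),rect(P,(.53,.61),(.145,.19),(.1,.13)))
    print("ends",rect(P,(.56,.65),(.14,.175),(.045,.066)),rect(P,(.48,.56),(.14,.175),(.045,.066)))
    print("rail",rect(P,(.5,.63),(.08,.135),(.115,.17)))
```

```text
shift mm [ 0.1 -2.1  0.9] rot [ 0.0004  0.0014 -0.    ] clock 11.35
top bed [(np.int64(0), array([0., 0.]), nan), (np.int64(0), array([0., 0.]), nan)]
leaf [(np.int64(0), array([0., 0.]), nan), (np.int64(0), array([0., 0.]), nan)] 0
ends 0 0
rail 0
side bed [(np.int64(100), array([ 0.35, -0.79]), 1.17), (np.int64(97), array([ 0.37, -0.7 ]), 1.05)]
leaf [(np.int64(119), array([-1.53, -0.5 ]), 1.85), (np.int64(103), array([-1.73, -0.6 ]), 1.15)] (359, array([569.1, 158.6]), array([29.1, 40.7]), 85.4, 'z', array([106.2, 117.2, 121.1]), 'mean', array([567.2, 163.5, 115.7]))
ends (227, array([606.7, 163.2]), array([23.3, 31.3]), 88.9, 'z', array([49.4, 57.6, 61.3]), 'mean', array([605.8, 165.1,  56.5])) (177, array([531.5, 165.3]), array([20.2, 30.2]), 86.7, 'z', array([51.5, 58.6, 61.7]), 'mean', array([531.4, 167.2,  57.8]))
rail (511, array([561.6, 107. ]), array([50.4, 94.3]), 67.1, 'z', array([117.7, 143.7, 148.3]), 'mean', array([535.3, 116.4, 137.8]))
  return _methods._mean(a, axis=axis, dtype=dtype,
  ret = ret.dtype.type(ret / rcount)
```

Emit:
{"api": "apply_moves", "payload": {
  "series": [
    [[0, -0.002, 0], [0, 0, 0], 1],
    [[0, -0.002, 0.01], [0, 0, 0], 1],
    [[0, -0.002, 0.02], [0, 0, 0], 1],
    [[0, -0.002, 0.026], [0, 0, 0], 1],
    [[0, -0.002, 0.026], [0, 0, 0], 1],
    [[0, -0.002, 0.026], [0, 0, 0], 1]
  ]
}}

```text
clock: 11.95
position: [0.566, 0.1103, 0.1097]
orientation: [3.141, 0.001, -0.058]
force: [0.7, -0.4, -2.7]
opening: 0.0241
grasp_force: 40.0
```

```bash
cat > chk.py <<'E'
from m import *; from go import *; from knuck import *
import sys
zc=float(sys.argv[1])
go(565.8,109.4,75.7,-3.35); print(get_obs()["force"])
for i in range(2):
    im,P,*_=snap("side")
    print("bed",barrel(P,(569,163.3,50),-3.4,[(-50,-25),(25,50)],2))
    print("leaf",barrel(P,(569,163.3,zc),-3.4,[(-18,-3),(3,18)],2,(-11,6),13))
a=np.radians(-3.4); q=P.reshape(-1,3)*1000-[569,163.3,0]
X=q[:,0]*np.cos(a)+q[:,1]*np.sin(a); Y=-q[:,0]*np.sin(a)+q[:,1]*np.cos(a)
for nm,lo,hi,z in(("L",-60,-21,50),("R",21,60,50),("leaf",-25,25,zc)):
    m=(X>lo)&(X<hi)&(abs(Y)<9)&(abs(q[:,2]-z-6)<7); print(nm,m.sum(),np.round(np.percentile(X[m],[1,3,97,99]),1))
cv2.imwrite(f"pics/c{int(zc)}.png",cv2.resize(im[240:340,180:300,::-1],(720,600)))
E
python3 chk.py 84
```

```text
shift mm [-0.1  0.9 34. ] rot [0.0002 0.0013 0.0002] clock 11.95
[ 0.68303186 -0.40184347 -2.70670087]
bed [(np.int64(101), array([-0.31, -1.21]), 1.24), (np.int64(81), array([-0.19, -0.85]), 1.22)]
leaf [(np.int64(54), array([ 1.92, -0.92]), 1.41), (np.int64(50), array([ 2.1 , -1.32]), 0.91)]
bed [(np.int64(99), array([ 0.28, -1.11]), 1.2), (np.int64(82), array([ 0.5 , -0.93]), 1.27)]
leaf [(np.int64(60), array([ 1.52, -0.75]), 0.97), (np.int64(49), array([ 2.15, -0.53]), 1.01)]
L 163 [-52.2 -51.9 -23.2 -22.7]
R 129 [23.2 23.7 51.6 52.1]
leaf 189 [-18.9 -18.6  19.6  20.5]
```

View pics/c84.png

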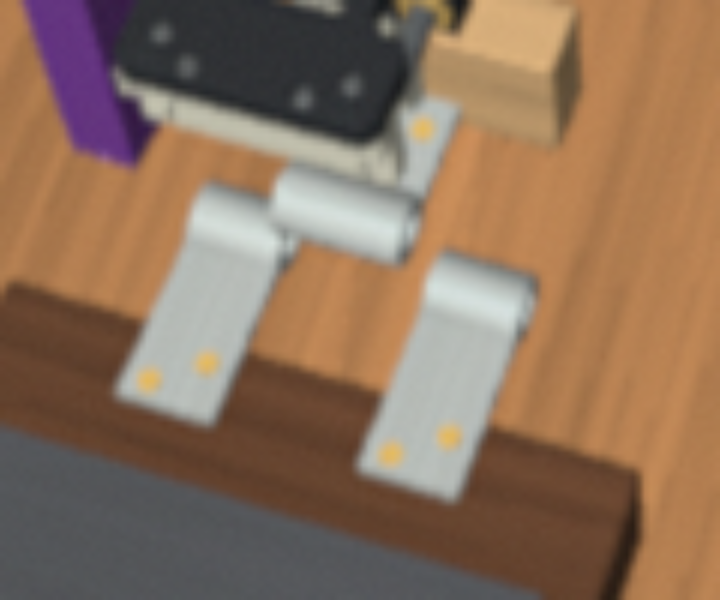

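The leaf barrel (345,215) hovers over the gap between the knuckles (235,220) and (480,290). It is about 0.5 mm too far in x, 1.3 mm too far in y and 34 mm too high.

Emit:
{"api": "apply_moves", "payload": {
  "series": [
    [[-0.0005, 0.0013, 0], [0, 0, 0], 1],
    [[-0.0005, 0.0013, 0], [0, 0, 0], 1],
    [[-0.0005, 0.0013, 0.006], [0, 0, 0], 1],
    [[-0.0005, 0.0013, 0.012], [0, 0, 0], 1],
    [[-0.0005, 0.0013, 0.018], [0, 0, 0], 1],
    [[-0.0005, 0.0013, 0.024], [0, 0, 0], 1],
    [[-0.0005, 0.0013, 0.029], [0, 0, 0], 1],
    [[-0.0005, 0.0013, 0.032], [0, 0, 0], 1],
    [[-0.0005, 0.0013, 0.034], [0, 0, 0], 1],
    [[-0.0005, 0.0013, 0.034], [0, 0, 0], 1]
  ]
}}

```text
clock: 12.88
position: [0.5656, 0.1091, 0.0759]
orientation: [3.141, 0.001, -0.058]
force: [1.4, -0.1, -2.5]
opening: 0.0237
grasp_force: 40.0
```

Emit:
{"api": "apply_moves", "payload": {
  "series": [
    [[0, 0, 0], [0, 0, 0], 1],
    [[0, 0, 0], [0, 0, 0], 1],
    [[0, 0, 0], [0, 0, 0], 1]
  ]
}}

```text
clock: 13.13
position: [0.566, 0.1091, 0.0767]
orientation: [-3.142, -0.001, -0.058]
force: [-0.3, -0.3, -1.4]
opening: 0.0239
grasp_force: 40.0
```

```bash
python3 chk.py 50; python3 chk.py 50 | grep -v sh
```

```text
shift mm [-0.2 -0.3  1. ] rot [-0.0001 -0.0005  0.0002] clock 13.1333
[-0.29683669 -0.33738772 -1.40634912]
bed [(np.int64(98), array([ 0.11, -0.8 ]), 1.27), (np.int64(82), array([ 0.32, -0.65]), 1.35)]
leaf [(np.int64(53), array([ 0.6 , -0.01]), 1.29), (np.int64(46), array([-0.02, -0.21]), 1.49)]
bed [(np.int64(106), array([ 0.28, -0.78]), 1.43), (np.int64(82), array([ 0.35, -1.17]), 1.32)]
leaf [(np.int64(52), array([-0.61, -0.2 ]), 1.24), (np.int64(45), array([ 0.28, -0.13]), 1.09)]
L 162 [-52.2 -51.9 -23.5 -22.8]
R 133 [22.9 23.2 51.5 52.4]
leaf 210 [-24.4 -23.9  23.8  24.4]
[-0.1450604   0.13024863 -2.5987216 ]
bed [(np.int64(103), array([ 0.05, -0.81]), 1.32), (np.int64(77), array([-0.36, -1.18]), 1.35)]
leaf [(np.int64(51), array([ 0.47, -0.22]), 1.28), (np.int64(46), array([ 1.99, -0.05]), 1.23)]
bed [(np.int64(101), array([-0.04, -1.04]), 1.27), (np.int64(79), array([ 0.08, -1.14]), 1.36)]
leaf [(np.int64(52), array([ 0.66, -0.04]), 1.02), (np.int64(48), array([-0.22, -0.66]), 1.17)]
L 163 [-52.3 -52.  -23.8 -22.7]
R 137 [22.6 23.2 51.7 52.4]
leaf 210 [-24.6 -24.   23.7  24.3]
```

View pics/c50.png

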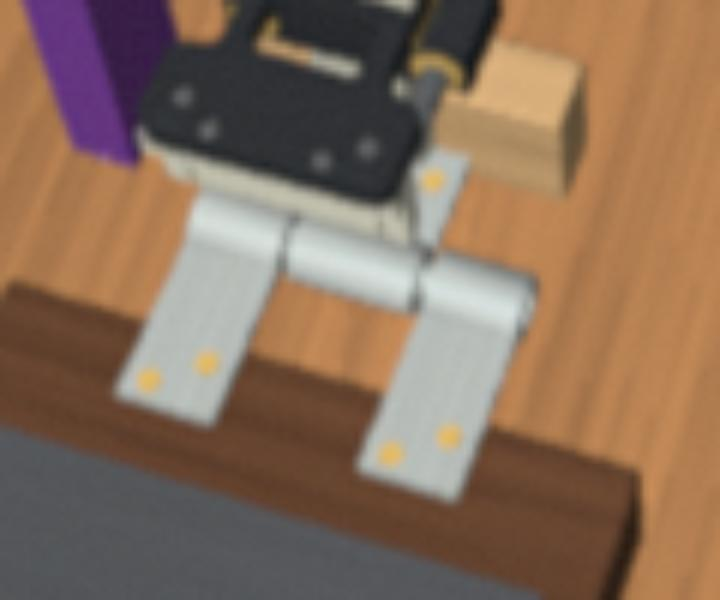

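The three barrels now lie in one line: (235,225), (352,265) and (480,290), with even gaps. The leaf is still about 0.7 mm high, so I'll trim that out.

Emit:
{"api": "apply_moves", "payload": {
  "series": [
    [[0, 0, 0.0007], [0, 0, 0], 1],
    [[0, 0, 0.0007], [0, 0, 0], 1],
    [[0, 0, 0.0007], [0, 0, 0], 1],
    [[0, 0, 0.0007], [0, 0, 0], 1],
    [[0, 0, 0.0007], [0, 0, 0], 1],
    [[0, 0, 0.0007], [0, 0, 0], 1]
  ]
}}

```text
clock: 13.83
position: [0.5658, 0.1091, 0.0757]
orientation: [3.142, 0.0, -0.058]
force: [0.0, -0.4, -1.7]
opening: 0.0241
grasp_force: 40.0
```

```bash
python3 chk.py 50
python3 - <<'E'
from m import *
P=snap("top")[1]; print(rect(P,(.5,.61),(-.32,-.22),(.115,.14)))
E
```

```text
shift mm [ 0.  -0.3 -0. ] rot [0.     0.     0.0003] clock 13.8333
[ 0.00470317 -0.38796471 -1.71846484]
bed [(np.int64(100), array([ 0.3 , -0.82]), 1.19), (np.int64(72), array([ 0.33, -0.89]), 1.13)]
leaf [(np.int64(51), array([ 0.49, -0.94]), 1.23), (np.int64(47), array([ 0.97, -1.02]), 1.22)]
bed [(np.int64(104), array([ 0.11, -0.77]), 1.13), (np.int64(72), array([ 1.09, -0.49]), 1.11)]
leaf [(np.int64(52), array([ 0.66, -0.86]), 1.11), (np.int64(45), array([ 1.15, -1.15]), 1.19)]
L 163 [-52.4 -52.  -23.6 -22.6]
R 136 [22.7 23.  51.5 52.4]
leaf 211 [-23.9 -23.6  23.8  24.3]
(336, array([ 552.7, -271. ]), array([40. , 24.6]), 8.6, 'z', array([118.9, 127. , 129. ]), 'mean', array([ 552.2, -269.4,  126.3]))
```

The leaf is aligned to within about 0.5 mm, the block is in place, and the only force on the wrist is the leaf's weight. Handing in.

```bash
python3 -c "
from rig import *
print(job_done())"
```

```text
the job is handed in; nothing more can be done
None
```

I handed the job in at about 14 s: the setting block stands released in its own pocket, and the gripper holds the leaf still with its knuckle lined up between the bed's to within about 0.5 mm by camera; the verdict was not shown.

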